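# Back-seat the vacuum valve

### The job

Open the handwheel valve on the vacuum line all the way: turn its black wheel anticlockwise (seen from above), letting your hand rise with the stem, until it comes up solid against its inner stop and you have nipped it up snug there, no tighter; then ease the wheel back clockwise by about a quarter turn, so that it is not left jammed, and let go. The valve stands on a soft rubber mount, so be gentle: do not wrench, lift, press or shove it, and leave everything else on the bench alone.

Things in the scene. Friction and masses are not known exactly. Their poses are not given: they have to be found in the camera images.
- valve_stand: The valve's fixed aluminium foot, a plate 110 x 110 x 12 mm bolted to the bench, with a rubber buffer (60 mm diameter, up to 32 mm above the bench) on it that carries the steel valve. Origin: centre of the plate's underside, on the bench, on the wheel's axis when the mount is at rest; z up, x towards the valve's side outlet.
- wheel_centre (a point): Centre of the handwheel: flat round disc with a ribbed black rubber rim that fingers do not slip on, 62 mm diameter, 14 mm thick (7 mm above and below this point), level, with a 20 mm hub 8 mm proud on top and one small steel rivet near the rim. Grip it across the rim from above, at any yaw. Shut, it is 155 to 159 mm above the bench; found part open, at 156 to 169 mm; rises 30 mm per turn anticlockwise. It runs stiffly (0.25 to 0.3 N m either way) and stays where left.
- valve: The steel valve body, on the rubber buffer; origin at its underside on the wheel's axis, 32 mm above the bench, z up. Its bonnet (54 mm diameter) ends 110 mm above the bench and a 26 mm gland at 122 mm; above that there is only the 12 mm stem: the space under and round the wheel's rim is free. The mount gives 1 mm per 3 N sideways, up or down; a shift of over 5 mm counts as forced.
- stem: The 12 mm steel stem that rises with the wheel; origin on its axis 35 mm below the wheel's centre. 4.77 mm of rise per rad anticlockwise. The stop inside the valve that ends the opening is rigid and out of sight, differs from valve to valve and has to be felt: it comes with the wheel's centre somewhere between 174 and 184 mm above the bench. Snug against it means about 0.5 to 0.7 N m on the wheel.
- outlet (a point): Centre of the end face of the valve's side outlet (40 mm round flange), 67 mm from the wheel's axis, 74 mm above the bench. It swings when the valve is twisted on its rubber mount about the vertical: 0.2 rad (13 mm here) per 1 N m, springing back when let go. More than 0.2 rad (1 N m) counts as wrenched.
- centring_ring: Loose aluminium ring, 40 mm, 8 mm high; a bystander, leave alone. Origin under its middle.
- vial_a: Small amber glass jar, 28 mm, 45 mm high; a bystander, leave alone. Origin under its middle.
- vial_b: Small clear glass jar, 28 mm, 45 mm high; a bystander, leave alone. Origin under its middle.
- wrench: Loose wrench lying flat; a bystander, leave alone. Origin under its middle.
- screwdriver: Loose screwdriver lying flat; a bystander, leave alone. Origin under its middle.
- beaker: Open glass beaker, 66 mm, 80 mm high; a bystander, leave alone. Origin under its middle.
- blank_flange: Loose steel disc, 40 mm, 8 mm high; a bystander, leave alone. Origin under its middle.
- gauge_stand: The other fixed stand, a bystander: same foot, with a low steel block, a small black knob (26 mm) and a short gauge tube, at most 95 mm high. Origin: centre of its underside. It may stand left or right of the valve.
There are look-alikes about, which are no part of the job. What is shaped like the valve_stand but orange or purple is not meant.

How it is judged (in metres and radians):
On the way:
1. the valve is fully open and snug: wheel up (centre over 144.2 mm above the valve body's underside) and held against the stop with at least 0.4 N m (valve twisted 0.08 rad on its mount) (z of wheel_centre in the frame of valve above 0.1442 m and angle between the x axis of valve and the x axis of valve_stand, either way round above 0.08 rad), for 0.1 s.
At the end, for the whole second after the job is handed in: Having been snug at its stop, the wheel stands about a quarter turn back from it (its centre 135 to 144 mm above the underside of the valve body: met by backing off 0.17 to 0.33 turn, wherever the stop lies), and the valve stands unstrained (outlet and stand within 3 mm of their start) (z of wheel_centre in the frame of valve between 0.135 and 0.144 m and distance of each of outlet, valve_stand from where it was at the start of the episode below 0.003 m); the robot touches nothing.
It fails at once if the valve is lifted, pressed or shoved: it shifts by more than 5 mm on its rubber mount (about 15 N) (distance of valve from where it was at the start of the episode above 0.005 m).
It fails at once if the valve is wrenched: it is twisted by more than 0.2 rad on its mount (1 N m) (angle between the x axis of valve and the x axis of valve_stand, either way round above 0.2 rad).
It fails at once if something else on the bench is moved by more than 15 mm (distance of any of centring_ring, vial_a, vial_b, wrench, screwdriver, beaker, blank_flange from where it was at the start of the episode above 0.015 m).
It fails at once if the low gauge stand next to the valve is struck (more than 5 N) (contact force between the arm and gauge_stand above 5 N).
It also fails if it takes over 70 s, if anything falls off the work surface, if the arm or the gripper's body presses on something with over 40 N, if the wrist force passes 120 N, or if a joint passes its speed limit or range.

### The arm

A 7-joint arm with a two-finger parallel gripper is mounted at the origin on the work surface. World frame = base frame: x ahead of the robot, y to its left, z up, the work surface at z = 0. Lengths are in mm, angles in rad, forces in N, time in s.
With the tool pointing down it reaches from about 400 to 875 mm from the base axis. Payload 4.4 kg.
Tool frame: the origin (TCP) lies at the centre of the arm's flange, where the gripper is bolted on; the fingertips stand 173 mm ahead of it and the grasp point (between the pads) lies 155 mm ahead of it; z points along the fingers, y is the direction in which the jaws open and shut (so a half turn about z gives the same grasp; the last joint's range is limited). The gripper opens to 85 mm and grips with 20 to 120 N. Pads are 22 mm wide; open, the fingers measure 114 mm over their backs; the gripper's body (76 mm by 85 mm) begins 54 mm behind the grasp point. The pads swing forward as they close: fully open they stand 13 mm farther back than shut.
Start: joints at [1.085, 0.628, 0.038, 1.517, -0.027, 0.996, -0.02], TCP at [264.947, -593.564, 404.713] pointing down, gripper open.
Joint ranges: [-3.06, 3.06], [-0.37, 2.12], [-1.25, 1.32], [0.18, 2.47], [-1.1, 4.24], [0.23, 1.98], [-2.94, 2.94]. Speed limits (rad/s): [2.57, 2.57, 3.14, 3.14, 3.14, 3.14, 3.14].

### API

Orientations are given as [roll, pitch, yaw] about the fixed x, y, z axes, in that order (R = Rz(yaw) Ry(pitch) Rx(roll)).
In Python, from cell import * gives the robot as it stands. The module is installed in compiled form; this text tells all that it offers.
- The arm moves only by the shell command python3 -m jog 'ROWS'. ROWS is JSON, one flat list of numbers, 5 for each row, row after row: the shift along the tool's x, y, z in mm, then the turn about the tool's z in degrees, then the finger opening in mm, from 0 to 85.4. A call has 1 to 20 rows; each row is the pose to reach, as a shift and turn from the pose commanded when the call began, along the tool's axes at that moment; what a row does not reach only later rows make up. A row lasts 1/12 s, in which the tool goes at most 41.7 mm and 7.16 degrees, less where a joint would pass 70% of its speed; a pose out of reach is approached as far as the arm can. A call with a gripper value outside its range is refused whole. The fingers move at their own pace and stop on an object; the grip force is fixed at half the most. Time passes only in rows, so rows that repeat a pose let the fingers close. It gives the time, the measured TCP pose, the force and the opening at its end, in the units of the state.
- read_state(): the state, without advancing time (a new reading comes with each control period).
- get_image(name): name is "scene" or "side" or "wrist"; returns (picture, depth): 400x640x3 uint8, blue, green, red; 400x640 float32, mm along the optical axis (not along the pixel's ray), 0 where there is no reading.
- camera_params(name): a dict with "K" (3x3 intrinsics, pixels), "T" (4x4, takes a point from camera to world coordinates). Camera axes: x right, y up, looking along -z (the intrinsics and any distortion apply to the point x, -y, -z); pixel columns grow to the right and rows downward; lengths in mm; the calibration is good to about 2 mm. A picture is of the moment at which its call begins: read the wrist's pose just before it. camera_params takes no time and is no camera call; for the wrist camera it gives the pose at the moment of the call.
- finish_job(): hands the job in, once; it reports no verdict.
The state is a dict: "clock": time; "qpos": joint angles; "qd": joint speeds; "tau": joint torques, N m; "eef_pos": TCP position; "tool_rot": TCP orientation; "force": force on the tool from outside, world axes, zero at the start; "torque": the same for the moment, N m; "width": finger opening in mm.
Only numpy, scipy, OpenCV 4.12 (cv2) and the standard library are available. Lean on these libraries where they do the work, as an engineer would, in place of code of your own. Each camera call takes 0.05 s, during which the arm holds its last target.

## Working session

There is one attempt and no reset: what is moved stays moved. The work goes in short steps, Python scripts to look and compute and a shell command to move; the robot and the scene stay as the last step left them, time stands still between calls to the robot, and variables do not carry over. Pictures are saved under pics/ and viewed, and the job is handed in when it is done.

```bash
mkdir -p pics
python3 - <<'E'
from cell import *
import cv2
s=read_state();print(s)
for n in("scene","side","wrist"):
    p=camera_params(n);print(n,p)
    im,d=get_image(n);cv2.imwrite(f"pics/{n}0.png",im)
    import numpy as np
    np.save(f"pics/{n}0.npy",d)
E
```

```text
{'clock': 0.0, 'qpos': array([ 1.08521145,  0.62933358,  0.03842615,  1.51837999, -0.02702841,
        0.9962585 , -0.01999114]), 'qd': array([ 6.56136439e-04, -9.61156686e-04, -2.27501647e-03,  8.69509314e-04,
        7.69726441e-05, -5.48444470e-04, -1.02947315e-03]), 'tau': array([ 2.16016696e-05, -5.63414705e+01,  1.22626573e+00, -1.93449229e+01,
        1.09604813e-02,  1.04295148e-02, -6.60170755e-06]), 'eef_pos': array([ 264.83776655, -593.27777075,  403.79276398]), 'tool_rot': array([-3.13973029e+00, -9.16897688e-06,  4.19790782e-01]), 'force': array([0.09602238, 0.68965466, 0.13367426]), 'torque': array([ 0.0321356 , -0.03495261, -0.01860519]), 'width': 85.13260456071666}
scene {'K': array([[375.55232731,   0.        , 318.34569983],
       [  0.        , 375.55232731, 205.98906553],
       [  0.        ,   0.        ,   1.        ]]), 'T': array([[-7.95577355e-01, -5.30468421e-01,  2.92677173e-01,
         7.96966157e+02],
       [ 6.05851804e-01, -6.96996662e-01,  3.83587336e-01,
         3.63481287e+02],
       [ 5.14044485e-04,  4.82492391e-01,  8.75900010e-01,
         
[... 430 characters left out ...]
28721262e+02],
       [ 4.81067842e-03,  6.24598316e-01,  7.80931368e-01,
         1.01474180e+03],
       [ 0.00000000e+00,  0.00000000e+00,  0.00000000e+00,
         1.00000000e+00]])}
wrist {'K': array([[294.83760479,   0.        , 320.02934362],
       [  0.        , 294.83760479, 202.45390168],
       [  0.        ,   0.        ,   1.        ]]), 'T': array([[ 4.08412004e-01,  8.74049261e-01,  2.63130242e-01,
         3.32423904e+02],
       [-9.12794131e-01,  3.91879013e-01,  1.15055263e-01,
        -5.62338469e+02],
       [-2.55125178e-03, -2.87173691e-01,  9.57875129e-01,
         3.73744044e+02],
       [ 0.00000000e+00,  0.00000000e+00,  0.00000000e+00,
         1.00000000e+00]])}
```

View pics/scene0.png

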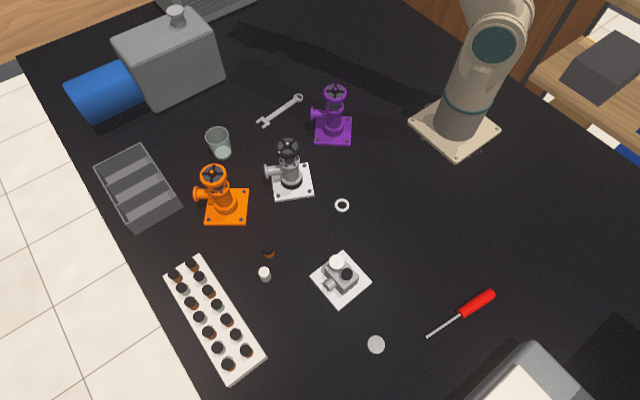

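View pics/side0.png

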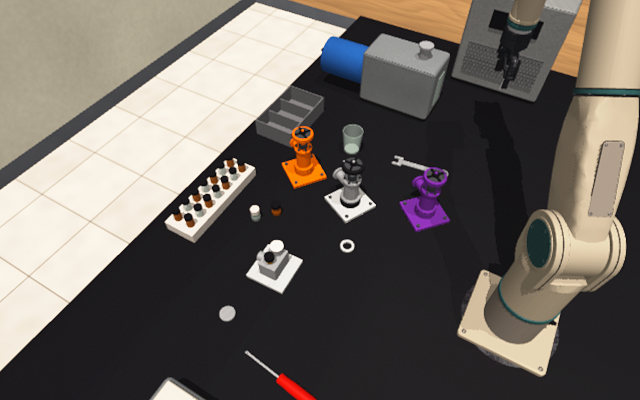

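View pics/wrist0.png

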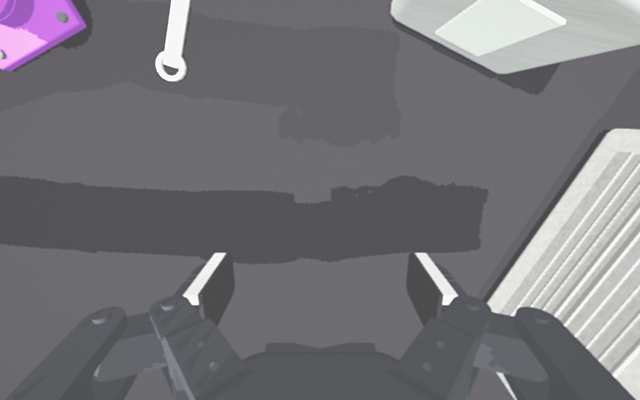

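The valve with the black wheel is at about (288,149) in the scene picture and (351,168) in the side picture. The orange and purple look-alikes stand on either side of it. Next I measure it.

```bash
cat > h.py <<'E'
from cell import *
import cv2, numpy as np
def cloud(n,d,p=None):
    p=p or camera_params(n);K=p["K"];T=p["T"]
    v,u=np.mgrid[:400,:640]
    X=np.stack([(u-K[0,2])/K[0,0]*d,-(v-K[1,2])/K[1,1]*d,-d],-1)
    return X@T[:3,:3].T+T[:3,3]
def proj(n,P,p=None):
    p=p or camera_params(n);K=p["K"];T=p["T"]
    c=(np.asarray(P,float)-T[:3,3])@T[:3,:3]
    return np.stack([K[0,0]*c[...,0]/-c[...,2]+K[0,2],K[1,1]*-c[...,1]/-c[...,2]+K[1,2]],-1)
E
python3 - <<'E'
from h import *
for n,(u,v) in {"scene":(288,149),"side":(351,168)}.items():
    im=cv2.imread(f"pics/{n}0.png");d=np.load(f"pics/{n}0.npy");W=cloud(n,d)
    c=im[v-60:v+70,u-80:u+80];cv2.imwrite(f"pics/{n}0z.png",cv2.resize(c,None,fx=5,fy=4.5,interpolation=cv2.INTER_CUBIC))
    R=W[v-35:v+35,u-35:u+35].reshape(-1,3);C=im[v-35:v+35,u-35:u+35].reshape(-1,3).astype(int)
    m=(R[:,2]>148)&(R[:,2]<200)&(np.ptp(C,1)<40)&(C.max(1)<110)
    Q=R[m];print(n,m.sum(),np.median(Q,0),Q.min(0),Q.max(0),np.percentile(Q[:,2],[5,25,50,75,95]))
    t=Q[Q[:,2]<np.percentile(Q[:,2],97)];
    (cx,cy),r=cv2.minEnclosingCircle(t[:,:2].astype(np.float32));print(cx,cy,r)
    # other stands: anything
E
```

```text
scene 458 [ 515.7655829  -127.94692317  169.4317285 ] [ 481.11844281 -163.98196527  155.69391332] [ 543.05391035 -102.43689475  179.45209929] [161.18551111 167.74454858 169.4317285  170.99831378 175.98998191]
512.1123046875 -133.67901611328125 31.474449157714844
side 345 [ 505.34811737 -126.50047937  165.59739446] [ 477.9101226  -164.37339902  150.78931811] [ 538.8941289  -102.34281727  177.83618785] [156.64750914 163.53579152 165.59739446 167.13638943 173.15652846]
507.798095703125 -133.8475341796875 32.523597717285156
```

```bash
ls pics
```

```text
scene0.npy
scene0.png
scene0z.png
side0.npy
side0.png
side0z.png
wrist0.npy
wrist0.png
```

View pics/scene0z.png

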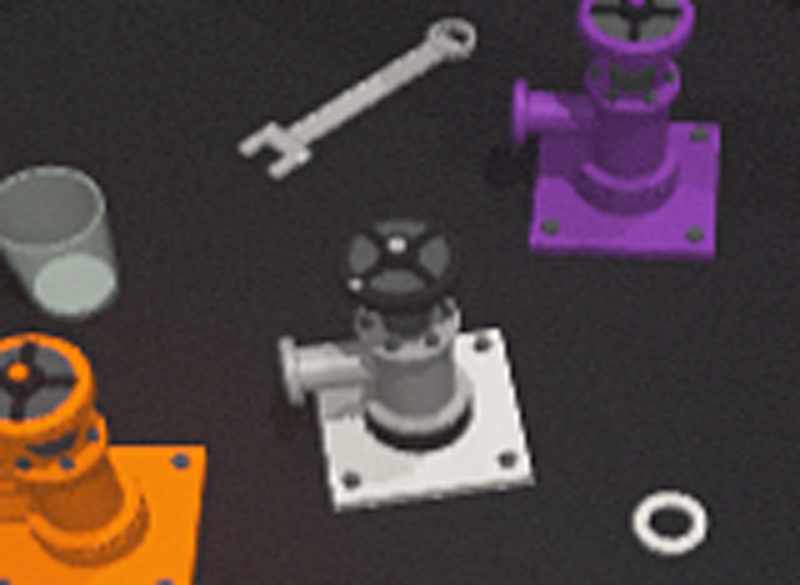

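View pics/side0z.png

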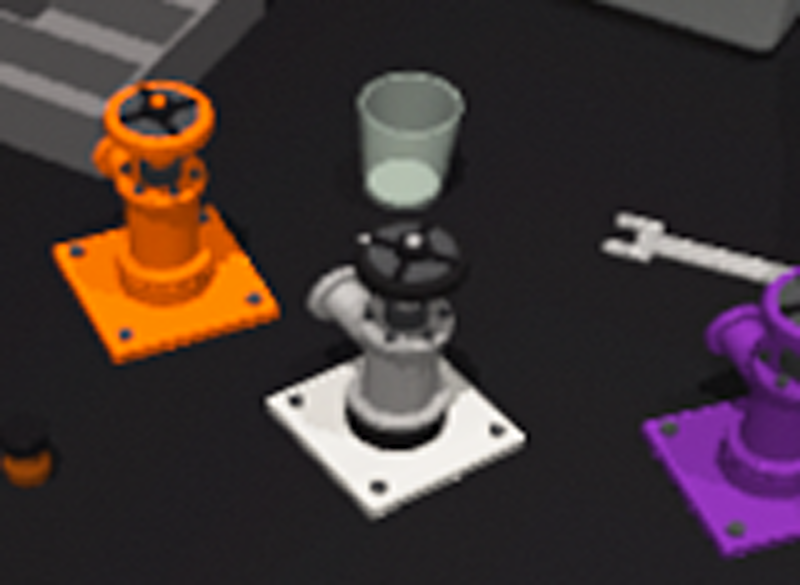

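```bash
python3 -m jog '[40,-32,-20,0,85, 80,-64,-20,0,85, 120,-95,-20,0,85, 160,-126,-20,0,85, 190,-150,-20,0,85, 225,-176,-20,0,85, 260,-203,-20,0,85, 290,-227,-20,0,85, 320,-250,-20,0,85, 350,-273,-20,0,85, 375,-293,-20,0,85, 395,-308,-20,0,85, 405,-316,-20,0,85, 411,-320,-20,0,85, 411,-320,-20,0,85, 411,-320,-20,0,85]'
python3 - <<'E'
from h import *
s=read_state();print(s["clock"],s["qpos"].round(3),s["eef_pos"].round(2),s["tool_rot"].round(4),s["force"].round(2),s["torque"].round(3))
p=camera_params("wrist");im,d=get_image("wrist");cv2.imwrite("pics/w1.png",im);np.save("pics/w1.npy",d)
W=cloud("wrist",d,p)
C=im.astype(int)
m=(W[...,2]>145)&(W[...,2]<200)&(np.hypot(W[...,0]-510,W[...,1]+133)<45)&(d>0)
Q=W[m];print(m.sum(),np.percentile(Q[:,2],[5,25,50,75,95,99]))
(cx,cy),r=cv2.minEnclosingCircle(Q[:,:2].astype(np.float32));print(cx,cy,r)
E
```

```text
clock: 1.48
eef_pos: [509.3, -135.0, 424.5]
tool_rot: [3.141, 0.001, 0.419]
force: [-0.1, -1.0, 0.4]
width: 84.7
1.4833 [ 0.214  0.428 -0.013  1.835  0.008  0.88  -0.955] [ 509.28 -135.05  424.5 ] [3.1411e+00 1.4000e-03 4.1870e-01] [-0.14 -0.98  0.37] [-0.036  0.033 -0.051]
4463 [165.80122092 167.63609204 168.34191479 169.54004172 176.05223049
 178.80878156]
513.2388916015625 -133.971435546875 31.62317657470703
```

View pics/w1.png

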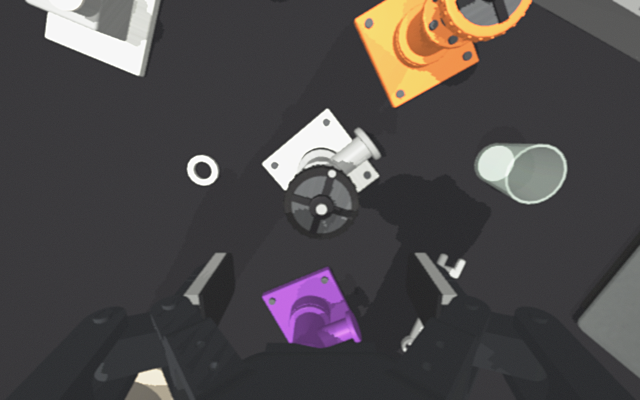

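```bash
python3 -m jog '[0,0,0,7,85, 0,0,0,14,85, 0,0,0,21,85, 0,0,0,28,85, 0,0,0,35,85, 0,0,0,42,85, 0,0,0,49,85, 0,0,0,56,85, 0,0,0,63,85, 0,0,0,70,85, 0,0,0,77,85, 0,0,0,84,85, 0,0,0,91,85, 0,0,0,95,85, 0,0,0,95,85, 0,0,0,95,85, 0,0,0,95,85]'
cat > see.py <<'E'
from h import *
import sys
tag=sys.argv[1]
s=read_state();print(s["clock"],s["qpos"].round(3),s["eef_pos"].round(2),s["tool_rot"].round(4),s["force"].round(2),s["torque"].round(3),s["width"])
p=camera_params("wrist");im,d=get_image("wrist");cv2.imwrite(f"pics/{tag}.png",im);np.save(f"pics/{tag}.npy",d)
def fit(im,d,p):
    W=cloud("wrist",d,p)
    m=(W[...,2]>145)&(W[...,2]<200)&(np.hypot(W[...,0]-510,W[...,1]+133)<45)&(d>0)
    Q=W[m];zt=np.median(Q[:,2])
    cs,_=cv2.findContours(m.astype(np.uint8),cv2.RETR_EXTERNAL,cv2.CHAIN_APPROX_NONE)
    c=max(cs,key=cv2.contourArea);e=cv2.fitEllipse(c)
    K=p["K"];T=p["T"];u,v=e[0]
    r=T[:3,:3]@np.array([(u-K[0,2])/K[0,0],-(v-K[1,2])/K[1,1],-1])
    for z in(zt-7,zt): print("ellipse",e[0],e[1],"z",z,(T[:3,3]+r*(z-T[2,3])/r[2]).round(2))
    print("zt",zt,cv2.minEnclosingCircle(Q[:,:2].astype(np.float32)))
fit(im,d,p)
if tag=="w2":
    p1=dict(p);  # earlier pose w1
E
python3 see.py w2
python3 - <<'E'
from h import *
for n in("scene","side"):
    im=cv2.imread(f"pics/{n}0.png");d=np.load(f"pics/{n}0.npy");W=cloud(n,d)
    H=cv2.cvtColor(im,cv2.COLOR_BGR2HSV)
    for c,lo,hi in(("purple",130,160),("orange",5,20)):
        m=(H[...,0]>=lo)&(H[...,0]<=hi)&(H[...,1]>120)&(W[...,2]>140)&(W[...,2]<230)
        Q=W[m];print(n,c,len(Q),cv2.minEnclosingCircle(Q[:,:2].astype(np.float32)),Q[:,2].max())
E
```

```text
clock: 2.95
eef_pos: [509.4, -135.0, 424.8]
tool_rot: [3.141, -0.0, -1.238]
force: [0.9, -0.4, 0.0]
width: 85.5
2.95 [-0.092  0.457  0.433  1.843 -0.24   0.893 -2.355] [ 509.38 -134.96  424.79] [ 3.1414e+00 -2.0000e-04 -1.2385e+00] [ 0.87 -0.36  0.03] [ 0.013 -0.041  0.005] 85.54531395546977
ellipse (317.0840759277344, 204.6798858642578) (73.56515502929688, 75.109375) z 161.43648165296813 [ 512.76 -134.12  161.44]
ellipse (317.0840759277344, 204.6798858642578) (73.56515502929688, 75.109375) z 168.43648165296813 [ 513.4  -136.19  168.44]
zt 168.43648165296813 ((512.5545654296875, -133.67388916015625), 31.62674903869629)
scene purple 181 ((306.6878356933594, -207.87220764160156), 31.768266677856445) 178.86008229481558
scene orange 281 ((697.6181030273438, -175.44874572753906), 32.27400207519531) 178.7674001236253
side purple 212 ((301.6803283691406, -207.7915802001953), 32.97581481933594) 174.65844773552874
side orange 199 ((420.9075927734375, -519.0740966796875), 469.58154296875) 229.4684362719937
```

View pics/w2.png

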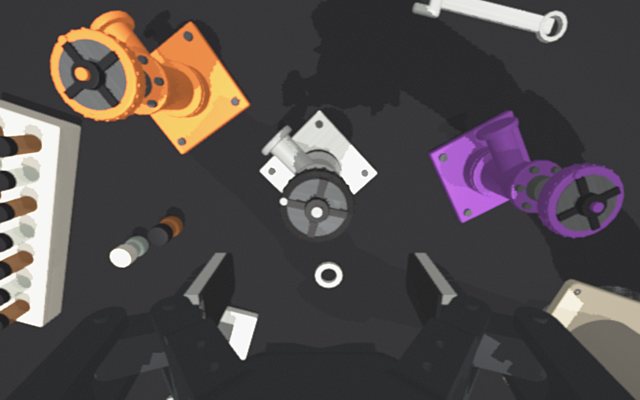

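Both views put the wheel at about (512.8, -133.9), centre z about 161.4 (wrist picture (317,205)). Space around it is free. I descend with the jaws open.

```bash
python3 -m jog '[0,-3.6,10,0,85, 0,-3.6,30,0,85, 0,-3.6,50,0,85, 0,-3.6,70,0,85, 0,-3.6,85,0,85, 0,-3.6,97,0,85, 0,-3.6,105,0,85, 0,-3.6,110,0,85, 0,-3.6,113,0,85, 0,-3.6,113,0,85, 0,-3.6,113,0,85]'; python3 see.py w3
```

```text
clock: 3.92
eef_pos: [513.5, -132.8, 312.1]
tool_rot: [-3.141, -0.0, -1.238]
force: [1.2, -0.1, -0.7]
width: 85.1
3.9167 [-0.03   0.614  0.348  1.949 -0.338  0.634 -2.275] [ 513.46 -132.79  312.06] [-3.1409e+00 -4.0000e-04 -1.2383e+00] [ 1.25 -0.06 -0.67] [-0.042 -0.016 -0.016] 85.08276862018104
ellipse (324.705078125, 274.6291809082031) (128.76809692382812, 137.55422973632812) z 161.52465190650716 [ 513.02 -134.55  161.52]
ellipse (324.705078125, 274.6291809082031) (128.76809692382812, 137.55422973632812) z 168.52465190650716 [ 514.48 -138.41  168.52]
zt 168.52465190650716 ((506.1695556640625, -137.5638427734375), 39.33266067504883)
```

View pics/w3.png

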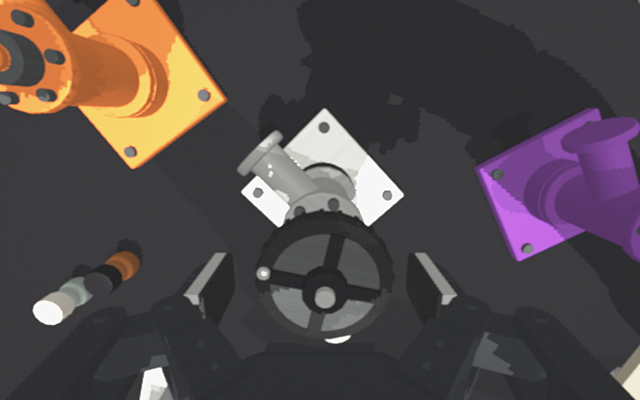

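```bash
python3 -m jog '[0.4,0.8,0,0,85, 0.8,1.6,0,0,85, 0.8,1.6,0,0,85, 0.8,1.6,0,0,80, 0.8,1.6,0,0,76, 0.8,1.6,0,0,72, 0.8,1.6,0,0,70, 0.8,1.6,0,0,70]'; python3 see.py w4
```

```text
clock: 4.63
eef_pos: [512.0, -133.9, 311.7]
tool_rot: [-3.142, 0.0, -1.238]
force: [0.4, -0.3, 0.7]
width: 70.1
4.6333 [-0.027  0.614  0.348  1.952 -0.338  0.632 -2.272] [ 512.01 -133.91  311.72] [-3.1416  0.     -1.2382] [ 0.44 -0.28  0.65] [-0.004 -0.002  0.059] 70.11001760323371
ellipse (325.2319641113281, 280.052490234375) (119.85529327392578, 227.7530059814453) z 161.62777270637156 [ 510.38 -133.33  161.63]
ellipse (325.2319641113281, 280.052490234375) (119.85529327392578, 227.7530059814453) z 168.62777270637156 [ 511.91 -137.34  168.63]
zt 168.62777270637156 ((510.06329345703125, -133.40609741210938), 44.9609260559082)
```

View pics/w4.png

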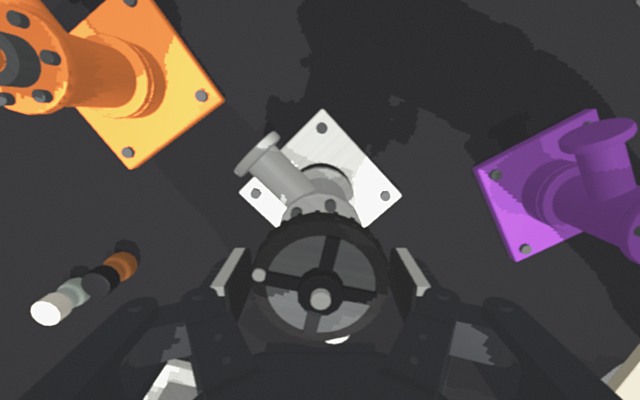

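```bash
python3 -m jog '[0,0,0,0,66, 0,0,0,0,64, 0,0,0,0,62, 0,0,0,0,60, 0,0,0,0,58, 0,0,0,0,56, 0,0,0,0,56]'; python3 see.py w5
```

```text
clock: 5.27
eef_pos: [512.0, -134.0, 311.8]
tool_rot: [-3.141, -0.0, -1.238]
force: [-0.5, -0.1, 0.1]
width: 60.4
5.2667 [-0.027  0.614  0.348  1.952 -0.338  0.632 -2.272] [ 512.04 -133.95  311.82] [-3.1414e+00 -1.0000e-04 -1.2382e+00] [-0.51 -0.05  0.05] [-0.025  0.037 -0.052] 60.35823280965233
ellipse (327.8998718261719, 283.5338439941406) (125.85501098632812, 250.07394409179688) z 161.3850374709891 [ 508.57 -131.86  161.39]
ellipse (327.8998718261719, 283.5338439941406) (125.85501098632812, 250.07394409179688) z 168.3850374709891 [ 510.2  -135.94  168.39]
zt 168.3850374709891 ((510.07110595703125, -133.1639862060547), 44.98826599121094)
```

```bash
python3 -c "
from h import *
for n in ('scene','side'):
    im,d=get_image(n);cv2.imwrite(f'pics/{n}5.png',im);np.save(f'pics/{n}5.npy',d)
s=read_state();print(s['clock'],s['force'],s['torque'],s['width'])
"
```

```text
5.4167 [1.23267303 1.26723423 0.65695951] [0.0540452  0.04254543 0.02716973] 60.30336408871586
```

View pics/w5.png

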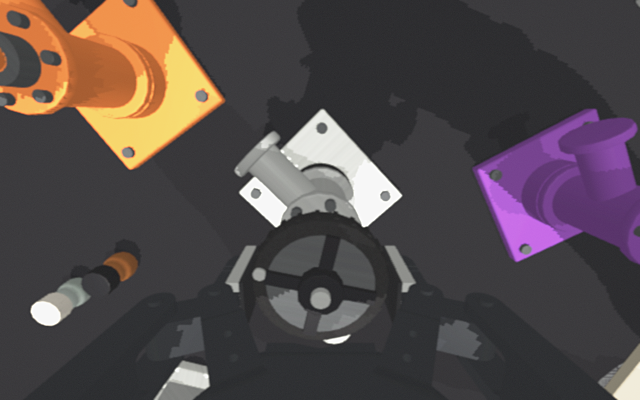

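```bash
cat > st.py <<'E'
from cell import *
s=read_state();print(s["clock"],s["qpos"].round(2)[[0,2,4,6]],s["eef_pos"].round(2),s["tool_rot"].round(3),"F",s["force"].round(2),"T",s["torque"].round(3),s["width"])
E
python3 -m jog '[0,0,-0.25,-3,56, 0,0,-0.5,-6,56, 0,0,-0.75,-9,56, 0,0,-1,-12,56, 0,0,-1.25,-15,56, 0,0,-1.5,-18,56, 0,0,-1.75,-21,56, 0,0,-2,-24,56]'; python3 st.py; python3 -m jog '[0,0,0,0,56]'; python3 st.py;python3 see.py w6
```

```text
clock: 6.08
eef_pos: [511.9, -134.1, 313.7]
tool_rot: [3.141, 0.0, -0.818]
force: [0.2, -0.1, 1.1]
width: 60.3
6.0833 [ 0.05  0.23 -0.22 -1.97] [ 511.86 -134.11  313.67] [ 3.141  0.    -0.818] F [ 0.16 -0.14  1.1 ] T [-0.05   0.052 -0.217] 60.329772273849734
clock: 6.17
eef_pos: [511.8, -134.2, 313.7]
tool_rot: [-3.141, 0.0, -0.819]
force: [-0.7, 0.0, 0.1]
width: 59.9
6.1667 [ 0.05  0.23 -0.22 -1.97] [ 511.84 -134.17  313.71] [-3.141  0.    -0.819] F [-0.67  0.02  0.12] T [-0.019  0.116 -0.243] 59.89621413053826
6.1667 [ 0.051  0.596  0.227  1.948 -0.22   0.621 -1.97 ] [ 511.84 -134.17  313.71] [-3.1415e+00  3.0000e-04 -8.1930e-01] [-0.67  0.02  0.12] [-0.019  0.116 -0.243] 59.89621413053826
ellipse (327.6690979003906, 283.3045959472656) (125.14598083496094, 248.46890258789062) z 163.22980793067507 [ 508.47 -133.81  163.23]
ellipse (327.6690979003906, 283.3045959472656) (125.14598083496094, 248.46890258789062) z 170.22980793067507 [ 511.62 -136.88  170.23]
zt 170.22980793067507 ((510.3641052246094, -133.35061645507812), 44.9690055847168)
```

View pics/w6.png

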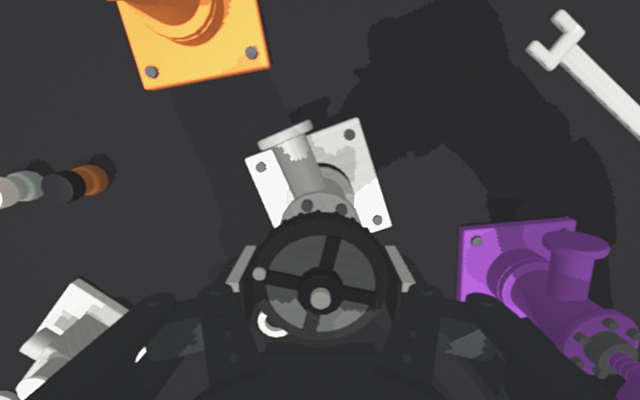

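The rivet stays put relative to the fingers, so there's no slip. Running torque is about 0.24 N m and the wheel rises. The stop comes no earlier than 174 mm (about 128° away), so I turn 90° more.

```bash
python3 -m jog '[0,0,-0.38,-4.5,56, 0,0,-0.75,-9,56, 0,0,-1.13,-13.5,56, 0,0,-1.5,-18,56, 0,0,-1.88,-22.5,56, 0,0,-2.25,-27,56, 0,0,-2.63,-31.5,56, 0,0,-3,-36,56, 0,0,-3.38,-40.5,56, 0,0,-3.75,-45,56]'; python3 st.py;
python3 -m jog '[0,0,-0.38,-4.5,56, 0,0,-0.75,-9,56, 0,0,-1.13,-13.5,56, 0,0,-1.5,-18,56, 0,0,-1.88,-22.5,56, 0,0,-2.25,-27,56, 0,0,-2.63,-31.5,56, 0,0,-3,-36,56, 0,0,-3.38,-40.5,56, 0,0,-3.75,-45,56]'; python3 st.py;  python3 see.py w7
```

```text
clock: 7.05
eef_pos: [511.8, -134.4, 317.4]
tool_rot: [3.141, 0.001, -0.033]
force: [-0.8, -1.0, 0.4]
width: 60.1
7.05 [ 0.2  0.  -0.  -1.4] [ 511.77 -134.37  317.39] [ 3.141e+00  1.000e-03 -3.300e-02] F [-0.81 -0.95  0.44] T [-0.167  0.153 -0.311] 60.124304842776034
clock: 7.88
eef_pos: [511.9, -134.6, 321.2]
tool_rot: [3.141, 0.001, 0.752]
force: [-0.8, -2.9, 0.9]
width: 60.0
7.8833 [ 0.36 -0.23  0.21 -0.82] [ 511.87 -134.64  321.17] [3.141e+00 1.000e-03 7.520e-01] F [-0.81 -2.92  0.93] T [-0.334 -0.003 -0.299] 60.039097578222744
7.8833 [ 0.357  0.58  -0.227  1.933  0.206  0.651 -0.817] [ 511.87 -134.64  321.17] [3.1412e+00 8.0000e-04 7.5230e-01] [-0.81 -2.92  0.93] [-0.334 -0.003 -0.299] 60.039097578222744
ellipse (317.7650146484375, 276.2188415527344) (119.11741638183594, 197.67161560058594) z 170.36595337337008 [ 512.95 -131.88  170.37]
ellipse (317.7650146484375, 276.2188415527344) (119.11741638183594, 197.67161560058594) z 177.36595337337008 [ 516.03 -129.07  177.37]
zt 177.36595337337008 ((516.047607421875, -127.36068725585938), 44.19427490234375)
```

View pics/w7.png

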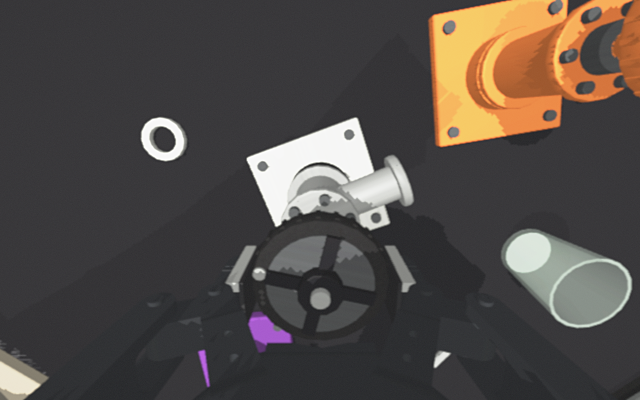

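```bash
python3 -m jog '[-0.1,0.1,-0.33,-4,56, -0.2,0.2,-0.67,-8,56, -0.3,0.3,-1,-12,56, -0.4,0.4,-1.33,-16,56, -0.5,0.5,-1.67,-20,56, -0.5,0.5,-2,-24,56, -0.5,0.5,-2.33,-28,56, -0.5,0.5,-2.67,-32,56, -0.5,0.5,-3,-36,56]'; python3 st.py; python3 -m jog '[0,0,0,0,56]'; python3 st.py
python3 -m jog '[0,0,-0.08,-1,56, 0,0,-0.17,-2,56, 0,0,-0.25,-3,56]';python3 st.py
```

```text
clock: 8.68
eef_pos: [512.1, -135.1, 324.2]
tool_rot: [3.141, 0.0, 1.379]
force: [-0.0, -0.7, 0.8]
width: 60.3
8.6833 [ 0.48 -0.41  0.36 -0.34] [ 512.07 -135.08  324.17] [3.141 0.    1.379] F [-0.03 -0.72  0.84] T [-0.253 -0.056 -0.259] 60.32364393411105
clock: 8.77
eef_pos: [512.1, -135.1, 324.2]
tool_rot: [3.141, 0.0, 1.378]
force: [0.5, -1.9, 1.7]
width: 60.4
8.7667 [ 0.48 -0.41  0.36 -0.34] [ 512.07 -135.12  324.17] [3.141 0.    1.378] F [ 0.47 -1.87  1.68] T [-0.258 -0.085 -0.221] 60.42105826030644
clock: 9.02
eef_pos: [512.0, -134.8, 324.5]
tool_rot: [3.141, 0.0, 1.432]
force: [-0.1, -2.1, 0.7]
width: 60.2
9.0167 [ 0.49 -0.42  0.37 -0.3 ] [ 512.04 -134.85  324.47] [3.141 0.    1.432] F [-0.09 -2.1   0.69] T [-0.368 -0.05  -0.33 ] 60.17983165102636
```

```bash
cat > ok.py <<'E'
import sys
from cell import *
s=read_state();print(s["clock"].__round__(2),s["eef_pos"].round(2),s["tool_rot"][2].round(3),"F",s["force"].round(2),"T",s["torque"].round(3))
sys.exit(0 if abs(s["torque"][2])<0.41 and abs(s["force"]).max()<6 else 1)
E
python3 -m jog '[-0.15,0,-0.08,-1,56, -0.3,0,-0.17,-2,56, -0.5,0,-0.25,-3,56]' >/dev/null; python3 ok.py &&
python3 -m jog '[0,0,-0.08,-1,56, 0,0,-0.17,-2,56, 0,0,-0.25,-3,56]' >/dev/null && python3 ok.py &&
python3 -m jog '[0,0,-0.08,-1,56, 0,0,-0.17,-2,56, 0,0,-0.25,-3,56]' >/dev/null && python3 ok.py &&
python3 -m jog '[0,0,-0.08,-1,56, 0,0,-0.17,-2,56, 0,0,-0.25,-3,56]' >/dev/null && python3 ok.py &&
python3 -m jog '[0,0,-0.08,-1,56, 0,0,-0.17,-2,56, 0,0,-0.25,-3,56]' >/dev/null && python3 ok.py &&
python3 -m jog '[0,0,-0.08,-1,56, 0,0,-0.17,-2,56, 0,0,-0.25,-3,56]' >/dev/null && python3 ok.py
```

```text
9.27 [ 511.97 -135.12  324.74] 1.486 F [ 0.76 -1.36  0.94] T [-0.289 -0.125 -0.248]
9.52 [ 511.98 -135.11  325.02] 1.538 F [ 0.56 -1.14 -0.14] T [-0.216 -0.134 -0.275]
9.77 [ 511.98 -135.13  325.28] 1.591 F [ 1.78 -1.08  1.65] T [-0.227 -0.173 -0.268]
10.02 [ 511.96 -135.12  325.5 ] 1.643 F [ 0.87 -1.49  0.43] T [-0.289 -0.19  -0.339]
10.27 [ 511.99 -135.13  325.75] 1.696 F [ 0.72 -2.09  0.92] T [-0.218 -0.309 -0.282]
10.52 [ 511.98 -135.13  326.01] 1.748 F [ 0.57 -1.23  0.64] T [-0.231 -0.277 -0.251]
```

```bash
python3 -m jog '[-0.1,0.1,-0.08,-1,56, -0.3,0.2,-0.17,-2,56, -0.4,0.3,-0.25,-3,56]' >/dev/null; python3 ok.py &&
python3 -m jog '[0,0,-0.08,-1,56, 0,0,-0.17,-2,56, 0,0,-0.25,-3,56]' >/dev/null && python3 ok.py &&
python3 -m jog '[0,0,-0.08,-1,56, 0,0,-0.17,-2,56, 0,0,-0.25,-3,56]' >/dev/null && python3 ok.py &&
python3 -m jog '[0,0,-0.08,-1,56, 0,0,-0.17,-2,56, 0,0,-0.25,-3,56]' >/dev/null && python3 ok.py &&
python3 -m jog '[0,0,-0.08,-1,56, 0,0,-0.17,-2,56, 0,0,-0.25,-3,56]' >/dev/null && python3 ok.py &&
python3 -m jog '[0,0,-0.08,-1,56, 0,0,-0.17,-2,56, 0,0,-0.25,-3,56]' >/dev/null && python3 ok.py&&
python3 -m jog '[0,0,-0.08,-1,56, 0,0,-0.17,-2,56, 0,0,-0.25,-3,56]' >/dev/null && python3 ok.py&&
python3 -m jog '[0,0,-0.08,-1,56, 0,0,-0.17,-2,56, 0,0,-0.25,-3,56]' >/dev/null && python3 ok.py
```

```text
10.77 [ 512.24 -135.39  326.22] 1.8 F [ 0.39 -0.72  0.97] T [-0.129 -0.181 -0.27 ]
11.02 [ 512.24 -135.4   326.47] 1.853 F [ 0.17 -1.17  0.62] T [-0.093 -0.21  -0.311]
11.27 [ 512.28 -135.44  326.73] 1.905 F [ 1.57 -0.43  0.96] T [-0.046 -0.235 -0.291]
11.52 [ 512.29 -135.48  327.  ] 1.957 F [ 1.18 -0.27 -1.54] T [-0.069 -0.244 -0.258]
11.77 [ 512.28 -135.45  327.24] 2.01 F [ 0.55 -0.67  0.85] T [-0.041 -0.23  -0.3  ]
12.02 [ 512.3  -135.46  327.48] 2.062 F [ 1.36 -0.57  1.33] T [ 0.028 -0.225 -0.237]
12.27 [ 512.3  -135.45  327.73] 2.115 F [ 1.45 -0.31  0.82] T [ 0.017 -0.273 -0.257]
12.52 [ 512.32 -135.44  328.02] 2.167 F [ 2.04 -0.53  0.75] T [ 0.027 -0.231 -0.266]
```

```bash
python3 -m jog '[-0.1,0.1,-0.08,-1,56, -0.2,0.2,-0.17,-2,56, -0.2,0.4,-0.25,-3,56]' >/dev/null; python3 ok.py &&
python3 -m jog '[0,0,-0.08,-1,56, 0,0,-0.17,-2,56, 0,0,-0.25,-3,56]' >/dev/null && python3 ok.py &&
python3 -m jog '[0,0,-0.08,-1,56, 0,0,-0.17,-2,56, 0,0,-0.25,-3,56]' >/dev/null && python3 ok.py &&
python3 -m jog '[0,0,-0.08,-1,56, 0,0,-0.17,-2,56, 0,0,-0.25,-3,56]' >/dev/null && python3 ok.py &&
python3 -m jog '[0,0,-0.08,-1,56, 0,0,-0.17,-2,56, 0,0,-0.25,-3,56]' >/dev/null && python3 ok.py &&
python3 -m jog '[0,0,-0.08,-1,56, 0,0,-0.17,-2,56, 0,0,-0.25,-3,56]' >/dev/null && python3 ok.py&&
python3 -m jog '[0,0,-0.08,-1,56, 0,0,-0.17,-2,56, 0,0,-0.25,-3,56]' >/dev/null && python3 ok.py&&
python3 -m jog '[0,0,-0.08,-1,56, 0,0,-0.17,-2,56, 0,0,-0.25,-3,56]' >/dev/null && python3 ok.py&&
python3 -m jog '[0,0,-0.08,-1,56, 0,0,-0.17,-2,56, 0,0,-0.25,-3,56]' >/dev/null && python3 ok.py&&
python3 -m jog '[0,0,-0.08,-1,56, 0,0,-0.17,-2,56, 0,0,-0.25,-3,56]' >/dev/null && python3 ok.py
```

```text
12.77 [ 512.63 -135.42  328.19] 2.219 F [ 0.03 -0.    0.27] T [ 0.035 -0.2   -0.23 ]
13.02 [ 512.64 -135.41  328.45] 2.272 F [0.6  0.01 0.95] T [ 0.02  -0.168 -0.28 ]
13.27 [ 512.68 -135.44  328.72] 2.324 F [0.72 0.1  1.22] T [-0.007 -0.157 -0.28 ]
13.52 [ 512.7  -135.44  328.99] 2.376 F [ 0.09 -1.14  0.8 ] T [ 0.071 -0.124 -0.292]
13.77 [ 512.72 -135.41  329.25] 2.429 F [0.71 0.13 1.34] T [ 0.037 -0.131 -0.255]
14.02 [ 512.72 -135.41  329.5 ] 2.481 F [ 0.81  0.6  -0.09] T [ 0.05  -0.179 -0.216]
14.27 [ 512.73 -135.41  329.76] 2.533 F [0.29 0.39 1.32] T [ 0.086 -0.192 -0.262]
14.52 [ 512.75 -135.4   330.01] 2.586 F [0.83 0.26 0.8 ] T [ 0.197 -0.159 -0.295]
14.77 [ 512.73 -135.39  330.22] 2.638 F [ 1.03  1.27 -0.25] T [ 0.157 -0.182 -0.25 ]
15.02 [ 512.74 -135.39  330.48] 2.69 F [ 0.65  1.45 -0.02] T [ 0.212 -0.171 -0.291]
```

```bash
python3 st.py
python3 -m jog '[-0.1,0.1,-0.08,-1,56, -0.1,0.3,-0.17,-2,56, -0.1,0.5,-0.25,-3,56]' >/dev/null; python3 ok.py &&
python3 -m jog '[0,0,-0.08,-1,56, 0,0,-0.17,-2,56, 0,0,-0.25,-3,56]' >/dev/null && python3 ok.py &&
python3 -m jog '[0,0,-0.08,-1,56, 0,0,-0.17,-2,56, 0,0,-0.25,-3,56]' >/dev/null && python3 ok.py &&
python3 -m jog '[0,0,-0.08,-1,56, 0,0,-0.17,-2,56, 0,0,-0.25,-3,56]' >/dev/null && python3 ok.py &&
python3 -m jog '[0,0,-0.08,-1,56, 0,0,-0.17,-2,56, 0,0,-0.25,-3,56]' >/dev/null && python3 ok.py &&
python3 -m jog '[0,0,-0.08,-1,56, 0,0,-0.17,-2,56, 0,0,-0.25,-3,56]' >/dev/null && python3 ok.py&&
python3 -m jog '[0,0,-0.08,-1,56, 0,0,-0.17,-2,56, 0,0,-0.25,-3,56]' >/dev/null && python3 ok.py&&
python3 -m jog '[0,0,-0.08,-1,56, 0,0,-0.17,-2,56, 0,0,-0.25,-3,56]' >/dev/null && python3 ok.py&&
python3 -m jog '[0,0,-0.08,-1,56, 0,0,-0.17,-2,56, 0,0,-0.25,-3,56]' >/dev/null && python3 ok.py&&
python3 -m jog '[0,0,-0.08,-1,56, 0,0,-0.17,-2,56, 0,0,-0.25,-3,56]' >/dev/null && python3 ok.py
```

```text
15.0167 [ 0.71 -0.78  0.64  0.7 ] [ 512.74 -135.39  330.48] [3.141 0.    2.69 ] F [ 0.65  1.45 -0.02] T [ 0.212 -0.171 -0.291] 59.871512379155696
15.27 [ 512.95 -135.11  330.71] 2.743 F [-0.44  0.66  1.97] T [ 0.036 -0.108 -0.315]
15.52 [ 512.96 -135.11  330.95] 2.795 F [ 0.66 -0.21  0.62] T [ 0.043 -0.13  -0.282]
15.77 [ 512.99 -135.07  331.21] 2.847 F [1.71 0.19 0.4 ] T [ 0.084 -0.095 -0.284]
16.02 [ 512.99 -135.08  331.43] 2.899 F [ 0.38 -0.67 -0.18] T [ 0.099 -0.114 -0.524]
```

The torque stepped from 0.28 to 0.52 N m, so this is the stop. I hold and confirm, then nip it up by one more degree.

```bash
python3 -m jog '[0,0,0,0,56]' >/dev/null; python3 ok.py; python3 -m jog '[0,0,0,-0.5,56, 0,0,0,-0.8,56]' >/dev/null; python3 ok.py;  python3 -m jog '[0,0,0,0,56]' >/dev/null; python3 ok.py; python3 -m jog '[0,0,0,0,56]' >/dev/null; python3 see.py w8
```

```text
16.1 [ 513.  -135.1  331.4] 2.899 F [ 0.79  0.16 -0.32] T [ 0.071 -0.118 -0.534]
16.27 [ 512.99 -135.07  331.44] 2.912 F [0.05 0.82 0.13] T [ 0.043 -0.097 -0.543]
16.35 [ 512.98 -135.06  331.44] 2.912 F [-0.12 -0.03 -0.18] T [ 0.084 -0.06  -0.543]
16.4333 [ 0.74   0.692 -0.842  1.911  0.683  0.854  0.879] [ 513.   -135.06  331.46] [ 3.1416 -0.      2.9118] [-0.51  0.52  0.17] [ 0.108 -0.09  -0.541] 60.444177169635616
ellipse (320.4653625488281, 275.2681579589844) (121.43090057373047, 179.88267517089844) z 180.54796201482446 [ 512.01 -133.17  180.55]
ellipse (320.4653625488281, 275.2681579589844) (121.43090057373047, 179.88267517089844) z 187.54796201482446 [ 507.98 -132.25  187.55]
zt 187.54796201482446 ((507.62152099609375, -132.08863830566406), 43.990474700927734)
```

View pics/w8.png

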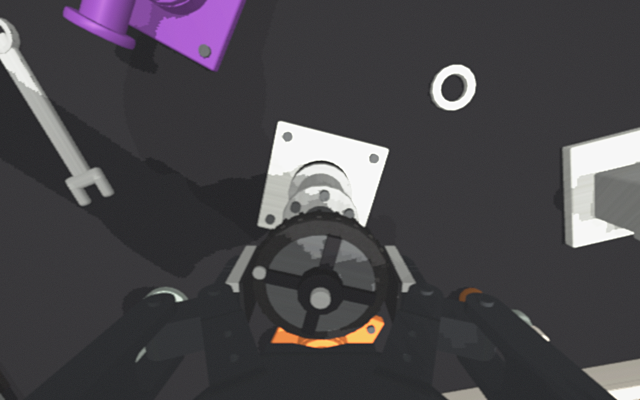

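```bash
python3 -m jog '[0,0,0,-0.5,56, 0,0,0,-0.8,56, 0,0,0,-0.8,56]' >/dev/null; python3 ok.py;  python3 -m jog '[0,0,0,0,56]' >/dev/null; python3 ok.py
python3 - <<'E'
from h import *
for n in("scene","side"):
    im,d=get_image(n);cv2.imwrite(f"pics/{n}8.png",im);np.save(f"pics/{n}8.npy",d)
    a=cv2.imread(f"pics/{n}0.png");u,v=(278,172) if n=="scene" else (340,185)
    cv2.imwrite(f"pics/{n}8c.png",np.hstack([cv2.resize(x[v-35:v+35,u-35:u+35],(390,390)) for x in(a,im)]))
E
```

```text
16.73 [ 513.03 -135.04  331.47] 2.926 F [0.97 0.83 0.2 ] T [ 0.065 -0.098 -0.624]
16.82 [ 513.01 -135.04  331.45] 2.926 F [ 0.11  0.72 -0.29] T [ 0.093 -0.053 -0.593]
```

View pics/side8c.png

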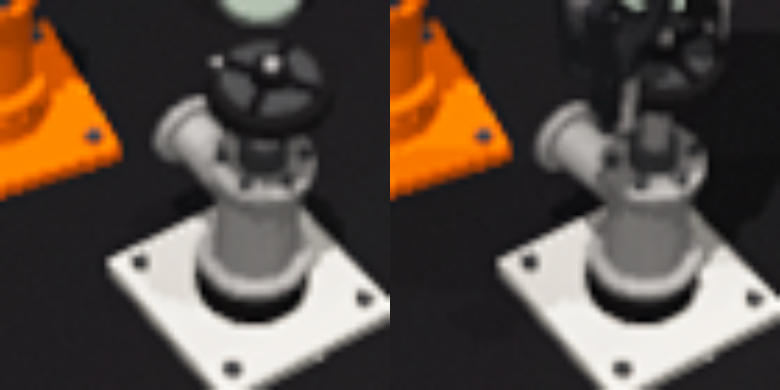

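View pics/scene8c.png

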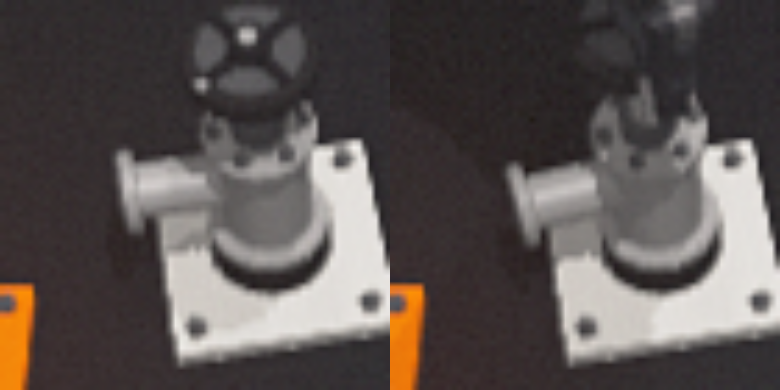

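Twisted about 0.12 rad at 0.6 N m, the valve is snug against its stop. The outlet's swing shows in both pictures. Now I back off: unwind first, then a quarter turn clockwise, sinking with the stem.

```bash
python3 -m jog '[0,0,0,3,56, 0,0,0,6,56, 0,0,0,9,56, 0.1,0,0.2,13,56, 0.15,0,0.58,17,56, 0.2,0,0.92,21,56, 0.25,0,1.25,25,56, 0.3,-0.1,1.58,29,56, 0.35,-0.1,1.92,33,56, 0.4,-0.1,2.25,37,56, 0.45,-0.1,2.58,41,56, 0.5,-0.1,2.92,45,56, 0.5,-0.1,3.25,49,56]' >/dev/null;python3 ok.py; python3 -m jog '[0,0,0,0,56]' >/dev/null; python3 ok.py
```

```text
18.0 [ 512.52 -134.99  328.31] 2.071 F [ 0.9  -0.62  0.59] T [-0.13  -0.065  0.264]
18.08 [ 512.53 -134.91  328.32] 2.072 F [ 0.21 -1.33  0.49] T [-0.139 -0.126  0.199]
```

```bash
python3 -m jog '[0,0,0.33,4,56, 0,-0.1,0.67,8,56, 0,-0.1,1,12,56, 0,-0.1,1.33,16,56, 0,-0.2,1.67,20,56, 0,-0.2,2,24,56, 0,-0.2,2.33,28,56, 0,-0.3,2.67,32,56, 0,-0.3,3,36,56, 0,-0.3,3.33,40,56, 0,-0.4,3.67,44,56, 0,-0.4,4,48,56, 0,-0.4,4.25,51,56]' >/dev/null;python3 ok.py; python3 -m jog '[0,0,0,-1,56, 0,0,0,-2,56, 0,0,0,-3,56, 0,0,0,-3,56]' >/dev/null; python3 ok.py; python3 see.py w9
```

```text
19.17 [ 512.04 -135.14  323.93] 1.182 F [ 0.86 -1.18  0.39] T [-0.15  -0.033  0.255]
19.5 [ 512.1  -135.29  323.94] 1.236 F [ 0.26 -0.78  0.88] T [-0.219 -0.009  0.083]
19.5 [ 0.454  0.591 -0.371  1.927  0.326  0.682 -0.45 ] [ 512.1  -135.29  323.94] [-3.1414e+00 -1.0000e-04  1.2357e+00] [ 0.26 -0.78  0.88] [-0.219 -0.009  0.083] 60.446858882141015
ellipse (318.5, 276.02679443359375) (119.74897003173828, 192.08547973632812) z 173.078425736788 [ 512.71 -132.44  173.08]
ellipse (318.5, 276.02679443359375) (119.74897003173828, 192.08547973632812) z 180.078425736788 [ 514.12 -128.53  180.08]
zt 180.078425736788 ((512.1309204101562, -126.93437957763672), 44.44664001464844)
```

View pics/w9.png

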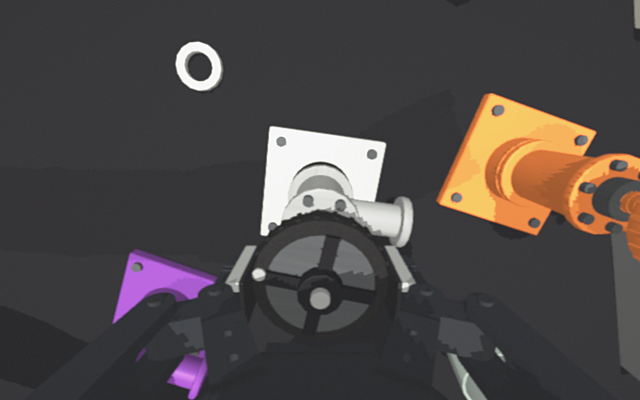

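Wheel centre at about 173 mm (141 mm above the valve's underside), torque nearly zero. Release and rise.

```bash
python3 -m jog '[0,0,0,0,62, 0,0,0,0,66, 0,0,0,0,72, 0,0,0,0,80, 0,0,0,0,85, 0,0,0,0,85, 0,0,0,0,85]'; python3 -m jog '[0,0,-5,0,85, 0,0,-15,0,85, 0,0,-30,0,85, 0,0,-50,0,85, 0,0,-70,0,85, 0,0,-90,0,85, 0,0,-105,0,85, 0,0,-112,0,85, 0,0,-115,0,85, 0,0,-115,0,85, 0,0,-115,0,85, 0,0,-115,0,85]'; python3 see.py w10
python3 - <<'E'
from h import *
for n in("scene","side"):
    im,d=get_image(n);cv2.imwrite(f"pics/{n}10.png",im)
    a=cv2.imread(f"pics/{n}0.png");u,v=(278,172) if n=="scene" else (340,185)
    cv2.imwrite(f"pics/{n}10c.png",np.hstack([cv2.resize(x[v-35:v+35,u-35:u+35],(390,390)) for x in(a,im)]))
E
```

```text
clock: 20.13
eef_pos: [512.2, -135.1, 324.0]
tool_rot: [-3.142, -0.0, 1.233]
force: [0.5, 0.2, -0.2]
width: 85.4
clock: 21.13
eef_pos: [511.8, -135.2, 438.0]
tool_rot: [-3.14, 0.0, 1.233]
force: [0.6, -0.4, -0.2]
width: 85.3
21.1333 [ 0.509  0.444 -0.438  1.802  0.226  0.948 -0.363] [ 511.83 -135.24  438.03] [-3.1397e+00  2.0000e-04  1.2331e+00] [ 0.64 -0.37 -0.19] [-0.047 -0.039  0.022] 85.29393707380754
ellipse (321.41729736328125, 204.16725158691406) (72.99030303955078, 74.57950592041016) z 173.1084957877713 [ 513.64 -133.01  173.11]
ellipse (321.41729736328125, 204.16725158691406) (72.99030303955078, 74.57950592041016) z 180.1084957877713 [ 514.33 -130.99  180.11]
zt 180.1084957877713 ((513.3523559570312, -133.52188110351562), 31.55173110961914)
```

View pics/w10.png

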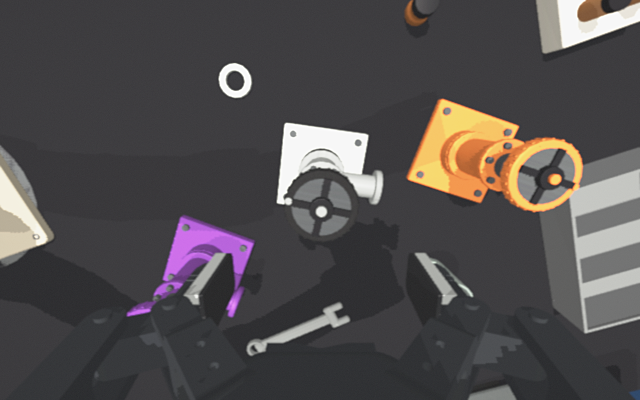

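View pics/side10c.png

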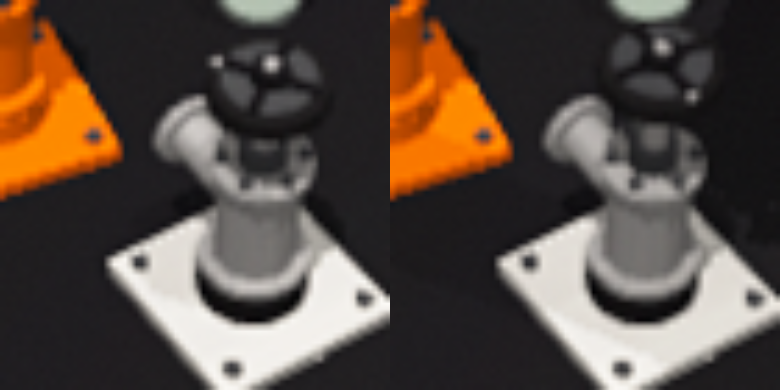

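View pics/scene10.png

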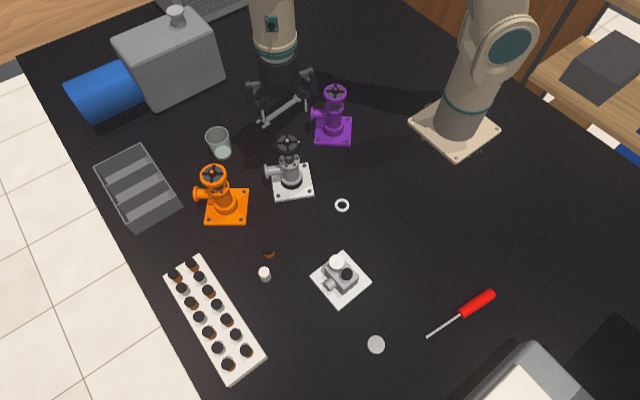

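The wheel is free at 173.1 mm. In the side crop the outlet is back at its start position, and in the scene picture the bystanders haven't moved. I'm handing the job in.

```bash
python3 -c "
from cell import *
print(finish_job())"
```

```text
the job is handed in; nothing more can be done
None
```

The valve is open to its stop, nipped up snug, backed off about a quarter turn and released. The job was handed in at about 21 s and gave no verdict.

- **Opening:** I gripped the rim from above and turned the wheel about 239° anticlockwise, rising with the stem. Running torque was about 0.25–0.3 N m. The torque stepped from 0.28 to 0.52 N m at the stop, with the wheel at about 180.7 mm.
- **Snug:** I nipped it up to about 0.6 N m. Both fixed cameras showed the outlet swung over by then. The twist of about 0.12 rad is worked out from the torque, not measured.
- **Backing off:** I unwound the twist and turned back about a quarter turn, then relieved the last strain and let go.

**Last checks:**
- **Wheel height:** its centre is at 173.1 mm, about 141 mm above the valve's underside (135–144 wanted).
- **Valve at rest:** the outlet looks back at its start position in the side picture, judged by eye.
- **Other items:** they look unmoved in the scene picture, and the gripper is about 115 mm clear.
- **Forces:** the highest side force I read was about 3 N, roughly 1 mm of mount shift.

**Disagreements:**
- **Wheel position:** the cameras differed by up to 5 mm in x on the wheel's position. I centred the grip using the wrist camera and the force readings.
- **Nip-up torque:** the first 0.8° of nipping up raised the torque by only about 0.01 N m, where about 0.07 was expected. The next 0.8° brought it to 0.59–0.62 N m.

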